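# Tap the taper key into the belt pulley

### The arm

A 7-joint arm with a two-finger parallel gripper is mounted at the origin on a cart in front of the work surface, level with it; the furniture and walls round the work are solid. World frame = base frame: x ahead of the robot, y to its left, z up, the work surface at z = 0. Lengths are in m, angles in rad, forces in N, time in s.
With the tool pointing down it reaches from about 0.4 to 0.875 m from the base axis. Payload 19.3 kg.
Tool frame: the origin (TCP) lies midway between the tips of the shut fingers; the grasp point (between the pads) lies 19 mm behind it (ctrl.grasp_offset is the z of the grasp point in the tool frame, in m); z points along the fingers, y is the line along which they close (so a half turn about z gives the same grasp; the last joint's range is limited). The gripper opens to 85 mm and grips with 20 to 120 N. Pads are 22 mm wide; open, the fingers measure 114 mm over their backs; the gripper's body (76 mm by 85 mm) begins 54 mm behind the grasp point. The pads swing forward as they close: fully open they stand 13 mm farther back than shut.
Start: joints at [1.044, 0.521, -0.036, 1.599, 0.021, 1.021, -0.113], TCP at [0.276, -0.561, 0.231] pointing down, gripper open.
Joint ranges: [-2.91, 2.91], [-0.3, 2.13], [-1.5, 1.42], [0.17, 2.43], [-1.26, 4.41], [0.16, 1.93], [-2.52, 2.52]. Speed limits (rad/s): [1.89, 1.89, 2.39, 2.39, 3.01, 3.01, 3.01].

### API

Orientations are given as a unit quaternion [w, x, y, z].
In Python, from plant import ctrl gives the robot as it stands.
- The arm moves only by the tool drive_tool, never from a script. Its argument "motion" is a list of rows, each a list of 4 numbers: the shift along the world's x, y, z in mm, then the turn about the world's z in rad. A call has exactly 10 rows; each row is the pose to reach, as a shift and turn from the pose commanded when the call began; what a row does not reach only later rows make up. A row lasts 1/12 s, in which the tool goes at most 41.7 mm and 7.16 degrees, less where a joint would pass 70% of its speed; a pose out of reach is approached as far as the arm can. A call with a gripper value outside its range is refused whole. "grip" is the opening, from 0 (shut) to 1 (fully open), set as the call begins (left out, the last holds). The fingers move at their own pace and stop on an object; "grip_force" is the grip in N (left out, the last holds). Time passes only in rows, so rows that repeat a pose let the fingers close, or fill a call up. It gives the time, the measured TCP pose, the force, the opening and the grip force at its end, in the units of the state.
- ctrl.get_state(): the state, without advancing time (a new reading comes with each control period).
- ctrl.snapshot(name): name is "side" or "top"; returns a dict with "color" (384x512x3 uint8, red, green, blue), "range_z" (384x512 float32, m along the optical axis (not along the pixel's ray), 0 where there is no reading), "fx", "fy", "cx", "cy" (pixels), "k1" (the pictures are not rectified: a ray, as slopes to the right and down, at radius r is drawn at 1 + k1 r^2 times it, then the intrinsics apply), "pose" (4x4, takes a point from camera to world coordinates). Camera axes: x right, y down, z forward; pixel columns grow to the right and rows downward; lengths in m; the calibration is good to about 2 mm. A picture is of the moment at which its call begins.
- ctrl.job_done(): hands the job in; it is judged then, once.
The state is a dict: "time_s": time; "q": joint angles; "dq": joint speeds; "effort": joint torques, N m; "tool_pos": TCP position; "tool_rot": TCP orientation; "wrist_force": force on the tool from outside, world axes, zero at the start; "wrist_torque": the same for the moment, N m; "grip_width": opening from 0.0 (shut) to 1.0 (fully open); "grip_force": force on a finger pad.
Only numpy, scipy, OpenCV 4.12 (cv2) and the standard library are available. Lean on these libraries where they do the work, as an engineer would, in place of code of your own. Each camera call takes 0.05 s, during which the arm holds its last target. There are 200 camera calls.

### The job

Take the steel gib-head key from the wooden block, stand it in the keyway between the pulley's hub and its shaft, sloping side outward, and let go of it while it is still loose. Then pick up the tapper and drive the key with its white face in at least two light taps, lifting off between them, never pushing the key in with the fingers, until it is tight with its head right down on the hub. Stand the tapper back on the bench upright, clear of the pulley, and leave the other things where they are.

Things in the scene. Friction and masses are not known exactly. Their poses are not given: they have to be found in the camera images.
- taper_key: Steel gib-head key, about 0.16 kg, hanging upright by its head in the block's slot. Origin: under the head, mid-width on the blade's flat face. z up, x toward the sloping face. Head: x 0 to 26, y -15 to 15, z 0 to 28 mm (grip it across y). Blade: z 0 to -70, 18 wide (y), flat on x = 0, 16 thick under the head, narrowing evenly to 9.5 at z = -65; the last 5 mm bevelled to 5 x 12 mm.
- keyway (a point): Mouth of the keyway, level with the hub's top face (85 mm above the bench): on the shaft's flat, mid-width; z up, x outward from the shaft. The key's pose equals this pose when fully home. The keyway is 22 mm wide (y) and 73 mm deep; from the flat it measures 17.5 mm (x) at the mouth, 13.7 mm 3 mm lower, then narrows with the key's taper.
- pulley: Dark two-groove belt pulley (outside diameter 136 mm, from 22 to 70 mm above the bench) with a light grey metal hub (diameter 88 mm, top face at 85 mm) on a vertical steel shaft (diameter 44 mm, 4 mm above the hub face), fixed on a blue base plate 150 x 150 x 12 mm. Origin: on the bench on the shaft axis. x points to the keyway, which is cut 16 to 41 mm from the axis. It does not move.
- grip_jaw (a joint): Sprung brass jaw, the keyway's outer wall, pushed outward by the key: 0 m when loose, about 0.002 m when the key is home and tight. A loose key drops in until its head is about 20 mm above the hub, where the taper bites; driving it the last 20 mm takes about 5 N at first and up to 18 N at the end, and friction holds it where it is left.
- tapper: Soft-faced tapper, about 0.35 kg (varies), 116 mm tall, standing upright on its white round face (diameter 44 mm). Origin: centre of that face; z up. A black round flange (diameter 48 mm) lies from 50 to 58 mm above the face, and above it, from 58 to 116 mm, the red square handle, 26 x 26 mm, sides along x and y. Gripped just above the flange it cannot slip up through the fingers.
- key_block: Fixed wooden block 85 x 110 x 86 mm with the key's slot in its middle, 21 x 22 mm. Origin: centre of its underside.
- screwdriver_orange: Orange screwdriver, 193 mm long; bystander.
- gauge_pod_blue: Blue tub-shaped gauge pod, 76 x 162 x 44 mm; bystander.
Not all that is in view belongs to the job. Of the things like the taper_key, leave any that is yellow; of the rest the smaller one is meant.

How it is judged:
On the way, in this order (a step that is already met when the one before it is completed fails the run):
1. the key stands loose in the keyway, let go of, its head more than 14 mm above the hub (x of taper_key in the frame of keyway between -0.004 and 0.004 m and y of taper_key in the frame of keyway between -0.004 and 0.004 m and angle between taper_key's own z axis and vertical below 0.1 rad and angle between the x axis of taper_key and the x axis of keyway, either way round below 0.2 rad and z of taper_key in the frame of keyway between 0.014 and 0.032 m and contact force between the fingers and taper_key below 0.05 N), for 0.2 s.
2. the tapper strikes the key, which is not yet home (contact force between tapper and taper_key above 1.5 N and z of taper_key in the frame of keyway above 0.003 m).
3. between taps: the tapper is lifted off while the key is driven part of the way (head 3 to 18 mm above the hub) (x of taper_key in the frame of keyway between -0.004 and 0.004 m and y of taper_key in the frame of keyway between -0.004 and 0.004 m and angle between taper_key's own z axis and vertical below 0.1 rad and angle between the x axis of taper_key and the x axis of keyway, either way round below 0.2 rad and z of taper_key in the frame of keyway between 0.003 and 0.018 m and contact force between each of tapper, the fingers and taper_key below 0.05 N), for 0.05 s.
4. the tapper drives the key home, head within 3 mm of the hub (x of taper_key in the frame of keyway between -0.004 and 0.004 m and y of taper_key in the frame of keyway between -0.004 and 0.004 m and angle between taper_key's own z axis and vertical below 0.1 rad and angle between the x axis of taper_key and the x axis of keyway, either way round below 0.2 rad and z of taper_key in the frame of keyway below 0.003 m and contact force between tapper and taper_key above 1 N).
At the end, for the whole second after the job is handed in: The key is in the keyway with its head within 3 mm of the hub face, upright within 0.1 rad, and the jaw pushed out by more than 1.3 mm (tight); the tapper stands upright (within 0.1 rad) on the bench, at rest, its axis more than 100 mm from the shaft axis (x of taper_key in the frame of keyway between -0.004 and 0.004 m and y of taper_key in the frame of keyway between -0.004 and 0.004 m and angle between each of taper_key, tapper's own z axis and vertical below 0.1 rad and angle between the x axis of taper_key and the x axis of keyway, either way round below 0.2 rad and z of taper_key in the frame of keyway between -0.003 and 0.003 m and value of joint grip_jaw above 0.0013 m and height (world z) of tapper between -0.004 and 0.006 m and horizontal distance between tapper and pulley above 0.1 m and linear speed of each of tapper, taper_key below 0.02 m/s); the robot touches nothing.
It fails at once if the fingers push the key in: they touch it while its head is less than 12 mm above the hub (x of taper_key in the frame of keyway between -0.004 and 0.004 m and y of taper_key in the frame of keyway between -0.004 and 0.004 m and angle between taper_key's own z axis and vertical below 0.1 rad and angle between the x axis of taper_key and the x axis of keyway, either way round below 0.2 rad and z of taper_key in the frame of keyway below 0.012 m and contact force between the fingers and taper_key above 0.3 N).
It fails at once if the key is hit or pressed with more than 200 N (not a light tap) (contact force between tapper and taper_key above 200 N).
It fails at once if the orange screwdriver or the blue gauge pod is moved by more than 30 mm (distance of any of screwdriver_orange, gauge_pod_blue from where it was at the start of the episode above 0.03 m).
It also fails if it takes over 67 s, if anything falls off the work surface, if the arm or the gripper's body presses on something with over 40 N, if the wrist force passes 120 N, or if a joint passes its speed limit or range.

## Working session

There is one attempt and no reset: what is moved stays moved. The work goes in short steps, Python scripts to look and compute and a tool call to move; the robot and the scene stay as the last step left them, time stands still between calls to the robot, and variables do not carry over. Pictures are saved under pics/ and viewed, at most 10 in all, crops included, and the job is handed in when it is done.

Besides the shell and the picture viewer there is one more tool, called in YAML: its name, and indented under it one key for each argument. drive_tool: Moves the arm, as the interface text tells. Its arguments: {"type":"object","properties":{"motion":{"type":"array"},"grip":{"type":"number"},"grip_force":{"type":"number"}},"required":["motion"]}

```bash
ls; mkdir -p pics; cat > h.py <<'E'
import numpy as np, cv2
from plant import ctrl
def snap(n):
    s=ctrl.snapshot(n); np.savez('/tmp/%s.npz'%n,**s); return s
def world(s,u,v,z=None):
    """pixel(s)->world, via depth, or on plane z"""
    u=np.atleast_1d(u).astype(float);v=np.atleast_1d(v).astype(float)
    xd=(u-s['cx'])/s['fx'];yd=(v-s['cy'])/s['fy'];x,y=xd.copy(),yd.copy()
    for _ in range(20):
        k=1+s['k1']*(x*x+y*y);x,y=xd/k,yd/k
    d=np.stack([x,y,np.ones_like(x)],1);P=np.array(s['pose']);R,t=P[:3,:3],P[:3,3]
    if z is None:
        Z=s['range_z'][v.astype(int),u.astype(int)];return d*Z[:,None]@R.T+t
    w=d@R.T;return t+w*((z-t[2])/w[:,2])[:,None]
def cloud(s):
    v,u=np.mgrid[:384,:512];W=world(s,u.ravel(),v.ravel()).reshape(384,512,3)
    W[s['range_z']==0]=np.nan;return W
E
python3 - <<'E'
from h import *
a=snap('top');b=snap('side')
for n,s in(('top',a),('side',b)):
    cv2.imwrite(f'pics/{n}0.png',cv2.resize(s['color'][:,:,::-1],(768,576)));print(n,np.round(s['pose'],3).tolist(),s['fx'],s['k1'])
print(ctrl.get_state())
E
```

```text
pics
top [[0.01, -0.99, 0.14, 0.386], [-1.0, -0.009, 0.011, -0.098], [-0.01, -0.14, -0.99, 1.612], [0.0, 0.0, 0.0, 1.0]] 481.4675502350951 -0.19104223404638523
side [[0.955, -0.112, 0.276, 0.229], [-0.298, -0.344, 0.89, -1.314], [-0.005, -0.932, -0.362, 0.593], [0.0, 0.0, 0.0, 1.0]] 495.38659174342314 0.054868859136863346
{'time_s': 0.1, 'q': array([ 1.04379211,  0.52193812, -0.03634432,  1.59990001,  0.02121442,
        1.02110695, -0.11278942]), 'dq': array([ 0.00078588, -0.00134194,  0.00042755, -0.00035309, -0.00238694,
       -0.00114273,  0.00065821]), 'effort': array([ 5.45069357e-03, -9.28485847e+01,  1.98447973e+00, -3.70528615e+01,
        1.80970109e-02,  5.41756410e-03, -2.37149010e-05]), 'tool_pos': array([ 0.27553084, -0.56067933,  0.23081151]), 'tool_rot': array([-4.61721158e-04,  9.74026959e-01,  2.26431554e-01, -1.43418881e-04]), 'wrist_force': array([-0.31619435, -0.49148566,  0.74591717]), 'wrist_torque': array([-0.05396445, -0.00378424, -0.00338354]), 'grip_force': 0.0, 'grip_width': 0.999518848104937}
```

View pics/top0.png

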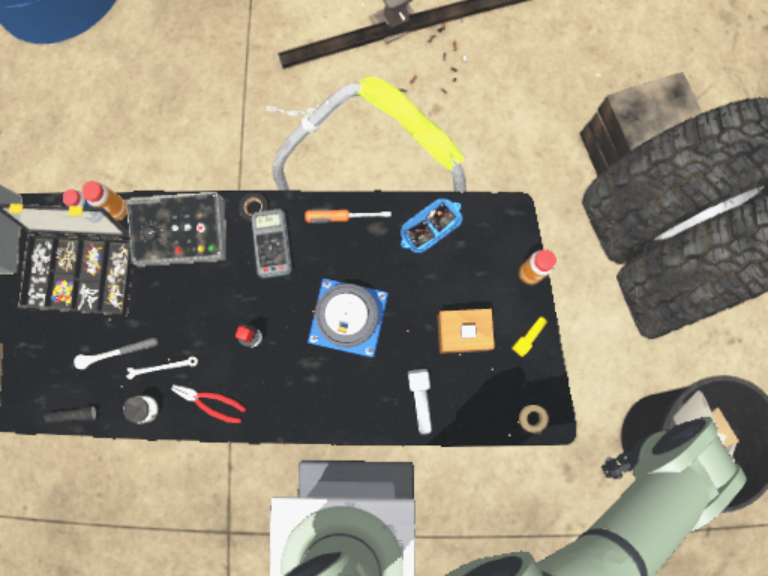

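View pics/side0.png

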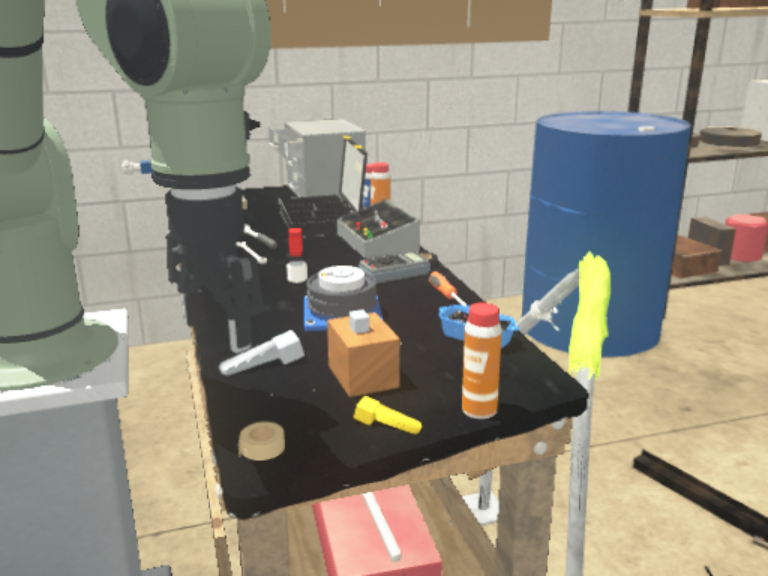

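Top view (768 px picture): the block with a grey key head is at (468,330), the pulley at (348,317), the tapper with its red handle at (248,336), the screwdriver at (348,215) and the pod at (432,225). There are three things like the key: the grey one in the block (468,330), a larger grey one lying at (420,400), and a yellow one at (530,337). The yellow one is excluded, and the small one in the block fits because it is the smaller grey one and hangs in the slot. I'll confirm that in a crop.

```bash
cat > m.py <<'E'
from h import *
a=dict(np.load('/tmp/top.npz'));b=dict(np.load('/tmp/side.npz'))
c=a['color'][170:300,140:360];d=b['color'][130:290,130:350]
im=np.vstack([cv2.resize(c,(616,364),interpolation=2),cv2.resize(d,(616,236*1),interpolation=2)])
cv2.imwrite('pics/crop.png',cv2.resize(c,None,fx=3.6,fy=3.6,interpolation=2)[:,:,::-1])
cv2.imwrite('pics/crops.png',cv2.resize(d,None,fx=3.6,fy=3.6,interpolation=2)[:,:,::-1])
Wa,Wb=cloud(a),cloud(b)
def st(n,W,m):
    p=W[m]; 
    if len(p)==0: print(n,'none');return
    q=np.float32(p[:,:2]*1000); r=cv2.minAreaRect(q)
    print(n,len(p),'mean',np.round(p.mean(0)*1000,1),'zmed',round(float(np.median(p[:,2])*1000),1),'rect',np.round(r[0],1),np.round(r[1],1),round(r[2],1))
# regions by rough positions
for nm,s,W in(('top',a,Wa),('side',b,Wb)):
    x,y,z=W[...,0],W[...,1],W[...,2]
    col=s['color'].astype(int);R,G,B=col[...,0],col[...,1],col[...,2]
    sat=col.max(2)-col.min(2)
    p0=world(a,[348/1.5,468/1.5,248/1.5],[317/1.5,330/1.5,336/1.5]); 
    if nm=='top':print(np.round(p0,3))
    near=lambda i,r:np.hypot(x-p0[i,0],y-p0[i,1])<r
    st(nm+' hub top',W,near(0,.08)&(z>.078)&(z<.098))
    st(nm+' wood top',W,near(1,.09)&(z>.079)&(z<.093)&(sat>60))
    st(nm+' key head',W,near(1,.09)&(z>.103)&(z<.125)&(sat<40))
    st(nm+' tapper red top',W,near(2,.09)&(z>.107)&(R-G>80))
    st(nm+' tapper red all',W,near(2,.09)&(z>.05)&(R-G>80))
    st(nm+' base',W,near(0,.13)&(z<.03)&(B-R>50))
    st(nm+' bench',W,near(0,.3)&(z<.008)&(z>-.02)&(col.max(2)<40))
E
python3 m.py
```

```text
[[ 0.544 -0.011  0.09 ]
 [ 0.517 -0.264  0.111]
 [ 0.5    0.198  0.104]]
top hub top 542 mean [553.8  -4.8  85.9] zmed 85.9 rect [552.9  -4.4] [87.5 87.5] 51.5
top wood top 797 mean [ 520.1 -262.1   85.4] zmed 85.3 rect [ 520.4 -262.8] [ 85.2 111.1] 3.0
top key head 78 mean [ 514.9 -262.   112.8] zmed 112.4 rect [ 515.  -262.1] [22.6 28.6] 0.5
top tapper red top 68 mean [505.7 209.4 115.1] zmed 115.2 rect [506.1 209.8] [26.2 25.9] 72.1
top tapper red all 89 mean [505.1 207.2 108.8] zmed 113.9 rect [506.5 209.1] [28.7 27.1] 72.8
top base 562 mean [536.4 -15.2  10.5] zmed 10.7 rect [552.7  -5.4] [153.1 151.9] 77.6
top bench 194 mean [ 5.775e+02 -1.330e+01 -3.000e-01] zmed -0.1 rect [559.1 -34.3] [487.8 264.1] 67.2
side hub top 349 mean [551.9 -19.5  87.1] zmed 87.7 rect [554.7  -9.7] [94. 84.] 76.3
side wood top 669 mean [ 519.  -283.5   87.6] zmed 88.3 rect [ 522.5 -266.3] [ 86.2 118.2] 3.4
side key head 115 mean [ 515.5 -272.9  112.5] zmed 114.5 rect [ 516.6 -269.5] [30.1 26.2] 90.0
side tapper red top 40 mean [506.2 198.1 115. ] zmed 116.3 rect [506.1 200.4] [20.9 26. ] 63.2
side tapper red all 151 mean [505.5 196.9  92.1] zmed 91.9 rect [505.7 199.8] [22.6 26.2] 64.4
side base 222 mean [505.6 -32.9  12.9] zmed 14.2 rect [553.7  -3.7] [172.6 149.9] 78.1
side bench none
```

View crops.

View pics/crop.png

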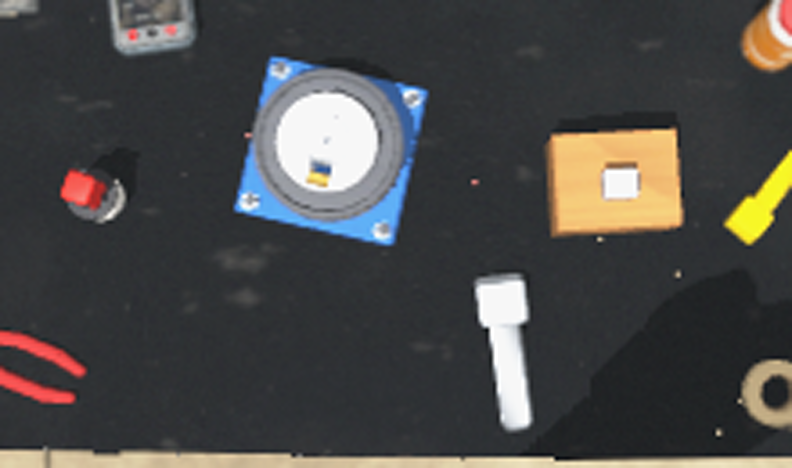

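View pics/crops.png

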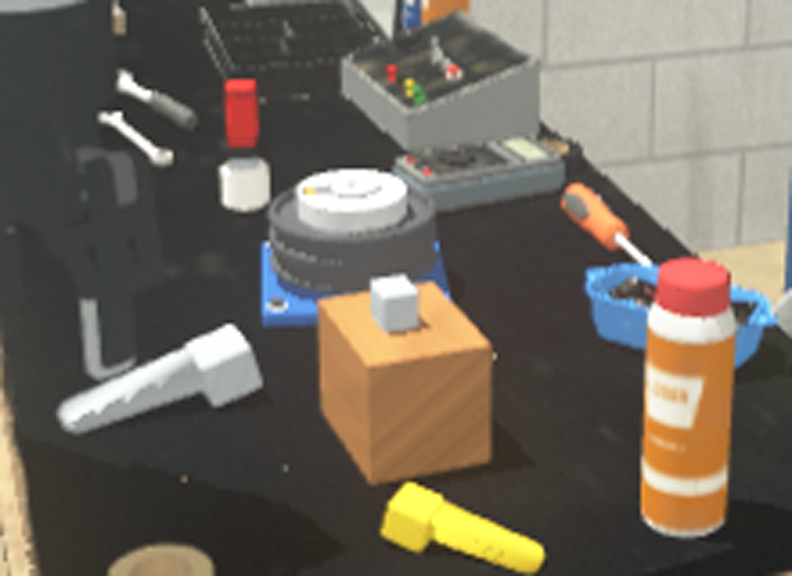

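The side crop confirms it: the small grey head sits in the block's slot, a clearly bigger grey key lies loose, and the third is yellow. The keyway is at crop (320,172) with its brass jaw at (318,182), facing −x in the world. Next I'll refine the yaws.

```bash
cat > r.py <<'E'
from h import *
def rect(s,mask,z):
    "subpixel: upsampled mask contour -> world plane z -> min area rect"
    cs,_=cv2.findContours(mask,cv2.RETR_EXTERNAL,cv2.CHAIN_APPROX_NONE);c=max(cs,key=cv2.contourArea)[:,0,:]
    p=world(s,(c[:,0]+.5)/8-.5,(c[:,1]+.5)/8-.5,z)[:,:2]*1000
    r=cv2.minAreaRect(np.float32(p));return np.round(r[0],1),np.round(r[1],1),round(r[2],1)
def up(s,x0,x1,y0,y1):
    o=np.zeros((384*8,512*8,3),np.uint8);o[y0*8:y1*8,x0*8:x1*8]=cv2.resize(s['color'],None,fx=8,fy=8,interpolation=cv2.INTER_CUBIC)[y0*8:y1*8,x0*8:x1*8];return o.astype(int)
if __name__=='__main__':
    a=dict(np.load('/tmp/top.npz'))
    o=up(a,290,335,203,240);B=o[...,2]
    for t in(150,175,200):print('head',rect(a,np.uint8(B>t),.1135))
    sat=o.max(2)-o.min(2);print('block',rect(a,np.uint8(o[...,0]>110),.0855))
    o=up(a,154,172,212,228);print('red',rect(a,np.uint8(o[...,0]-o[...,1]>110),.1155))
    o=up(a,200,265,180,240);R,G,Bl=o[...,0],o[...,1],o[...,2]
    print('base',rect(a,np.uint8(Bl-R>50),.012))
    for t in(160,180):
        m=np.uint8((o.min(2)>t));print('hub',rect(a,m,.085))
    br=(R-Bl>60)&(np.mgrid[:3072,:4096][0]<224*8)
    v,u=np.nonzero(br);w=world(a,(u+.5)/8-.5,(v+.5)/8-.5,.085).mean(0)*1000;print('brass',len(u)/64,w)
    print(o[211*8:226*8:8,226*8+4:233*8:8].tolist().__len__());
    for r in range(212,224):print(r,[tuple(a['color'][r,c]) .__repr__().replace('np.uint8','') for c in range(225,234)])
E
python3 r.py
```

```text
head (array([ 514.2, -263. ]), array([27.8, 33.9]), 2.5)
head (array([ 514.6, -263. ]), array([26.3, 31.6]), 2.2)
head (array([ 514.7, -263. ]), array([25.1, 30. ]), 2.1)
block (array([ 519. , -261.1]), array([ 91.2, 118.6]), 3.4)
red (array([504.5, 205.8]), array([35.8, 26.7]), 72.8)
base (array([552.3,  -5.4]), array([154.3, 152.5]), 78.1)
hub (array([552.1,  -5. ]), array([93.2, 91.5]), 45.8)
hub (array([552.1,  -5.2]), array([91.2, 90.1]), 45.8)
brass 19.40625 [520.25666742   3.90467509  85.        ]
15
212 ['((247), (247), (247))', '((247), (247), (247))', '((247), (247), (247))', '((247), (247), (247))', '((247), (247), (247))', '((247), (247), (247))', '((247), (247), (247))', '((247), (247), (247))', '((247), (247), (247))']
213 ['((245), (245), (246))', '((227), (230), (234))', '((245), (246), (246))', '((247), (247), (247))', '((247), (247), (247))', '((247), (247), (247))', '((247), (247), (247))', '((247), (247), (247))', '((247), (247), (247))']
214 ['((247), (247), (247))', '((205), (208), (213))', '((188), (193), (200))', '((207), (212), (217))', '((210), (215), (219))
[... 1457 characters left out ...]
), (247))']
221 ['((247), (247), (247))', '((247), (247), (246))', '((240), (234), (221))', '((218), (195), (148))', '((199), (168), (114))', '((209), (167), (88))', '((247), (246), (246))', '((247), (247), (247))', '((247), (247), (247))']
222 ['((200), (201), (205))', '((228), (227), (229))', '((246), (246), (246))', '((247), (247), (247))', '((247), (247), (247))', '((247), (247), (247))', '((247), (247), (247))', '((247), (247), (247))', '((246), (246), (246))']
223 ['((156), (158), (164))', '((149), (151), (157))', '((160), (161), (167))', '((171), (172), (178))', '((177), (179), (184))', '((175), (177), (181))', '((177), (177), (182))', '((173), (173), (180))', '((161), (163), (169))']
```

```bash
cat > k.py <<'E'
from r import *
a=dict(np.load('/tmp/top.npz'))
o=up(a,222,236,211,224);mn=o.min(2)
v,u=np.nonzero(np.ones_like(mn[211*8:223*8+0,222*8:236*8]));v=v+211*8;u=u+222*8
w=world(a,(u+.5)/8-.5,(v+.5)/8-.5,.085)[:,:2]*1000;val=mn[v,u]
d=w-np.array([552.3,-5.1]);inside=np.hypot(*d.T)<41
for t in(190,210,225):
    m=(val<t)&inside;p=w[m];r=cv2.minAreaRect(np.float32(p));print(t,np.round(r[0],1),np.round(r[1],1),round(r[2],1),np.round(p.mean(0),1),(p.shape[0]*(3.17/8)**2))
# model fit: rectangle blurred, over yaw and lateral
from scipy.optimize import minimize
dark=np.clip((247-val)/120.,0,1)
def f(q):
    th,lx,y0,wd=q;c,s=np.cos(th),np.sin(th);x=d@[c,s];y=d@[-s,c]
    g=lambda t:1/(1+np.exp(-t/.8))
    M=g(x-lx)*g(y-y0+wd/2)*g(y0+wd/2-y)
    k=inside&(np.hypot(*d.T)<39);return ((M-dark)[k]**2).mean()
best=min((minimize(f,[np.radians(t),16,y,21],method='Nelder-Mead') for t in(160,167,174) for y in(-2,0,2)),key=lambda r:r.fun)
print(np.degrees(best.x[0]),best.x[1:],best.fun)
for t in(164,166,168,170):
    b=minimize(lambda q:f([np.radians(t),*q]),[16,0,21],method='Nelder-Mead');print(t,b.x,b.fun)
E
python3 k.py
```

```text
190 [5.238e+02 3.000e-01] [20.  22.5] 75.5 [5.237e+02 4.000e-01] 396.61752187499997
210 [5.24e+02 4.00e-01] [21.2 24. ] 76.3 [5.239e+02 5.000e-01] 443.87875468749996
225 [5.244e+02 5.000e-01] [22.3 24.9] 77.3 [524.4   0.6] 492.55311406249996
165.40247631040347 [18.2689323   1.93346501 18.85375861] 0.0027972519625724846
164 [18.23456307  2.65217548 18.83719456] 0.002895385396575556
166 [18.27851695  1.62751471 18.8589308 ] 0.002815257474563819
168 [18.28843541  0.60479543 18.86797911] 0.0031392026125666222
170 [18.26479747 -0.41539096 18.86454007] 0.0038676704268415588
```

Key head centre is (514.8, −262.7), yaw 182°. The keyway is at about (536.7, −2.2), yaw 167.5°, so the head centre over it is (524.0, 0.6). Heights and sizes agree with the text. First I go above the key.

drive_tool:
  motion:
    - [24,30,0,-0.042]
    - [48,60,0,-0.084]
    - [72,90,0,-0.126]
    - [96,120,0,-0.168]
    - [120,150,0,-0.21]
    - [144,180,0,-0.252]
    - [168,210,0,-0.294]
    - [192,239,-20,-0.336]
    - [216,269,-40,-0.38]
    - [239,298,-60,-0.42]
  grip: 0.7

```text
time_s: 0.93
tool_pos: [0.5139, -0.2634, 0.1721]
tool_rot: [0.0, 1.0, 0.017, 0.0]
wrist_force: [1.3, -1.1, 0.0]
grip_width: 0.699
grip_force: 0.0
```

drive_tool:
  motion:
    - [0,0,0,0]
    - [0,0,0,0]
    - [0,0,0,0]
    - [0,0,0,0]
    - [0,0,0,0]
    - [0,0,0,0]
    - [0,0,0,0]
    - [0,0,0,0]
    - [0,0,0,0]
    - [0,0,0,0]

```text
time_s: 1.77
tool_pos: [0.513, -0.2651, 0.1728]
tool_rot: [0.0, 1.0, 0.018, 0.0]
wrist_force: [-0.3, 0.4, -1.1]
grip_width: 0.702
grip_force: 0.0
```

drive_tool:
  motion:
    - [2,2,-10,0]
    - [2,2,-20,0]
    - [2,2,-30,0]
    - [2,2,-40,0]
    - [2,2,-50,0]
    - [2,2,-60,0]
    - [2,2,-70,0]
    - [2,2,-76,0]
    - [2,2,-80,0]
    - [2,2,-80,0]

```text
time_s: 2.6
tool_pos: [0.5147, -0.2629, 0.0919]
tool_rot: [-0.0, 1.0, 0.018, -0.0]
wrist_force: [-0.2, 0.7, -0.2]
grip_width: 0.697
grip_force: 0.0
```

```bash
python3 - <<'E'
from h import *
s=snap('side');st=ctrl.get_state();print(st['tool_pos'],st['tool_rot'],st['wrist_force'])
cv2.imwrite('pics/s1.png',cv2.resize(s['color'][170:280,160:300],None,fx=5,fy=5,interpolation=2)[:,:,::-1])
E
```

```text
[ 0.51494562 -0.26298093  0.09250599] [-8.50827789e-05  9.99831400e-01  1.83612869e-02 -1.66617510e-04] [-0.46945585 -0.34574004  0.17341418]
```

View pics/s1.png

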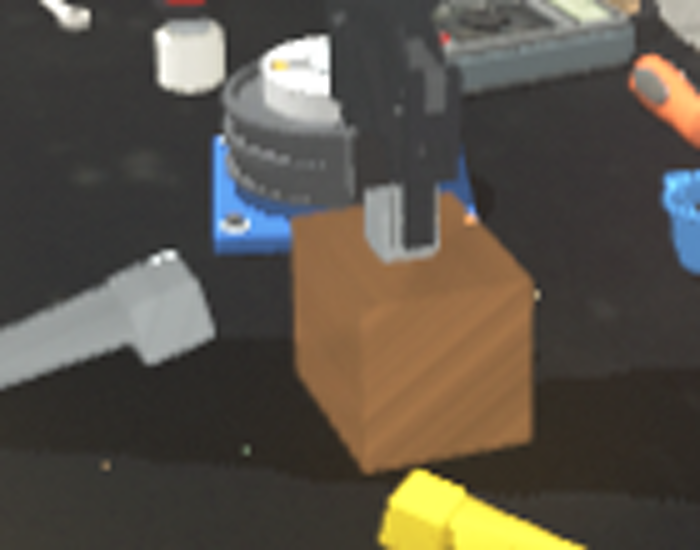

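The near finger (400,225) stands in front of the key head, clear above the block, centred on it. I'll close and lift.

drive_tool:
  motion:
    - [0,0,0,0]
    - [0,0,0,0]
    - [0,0,0,0]
    - [0,0,0,0]
    - [0,0,0,0]
    - [0,0,0,0]
    - [0,0,0,0]
    - [0,0,0,0]
    - [0,0,0,0]
    - [0,0,0,0]
  grip: 0
  grip_force: 60

```text
time_s: 3.48
tool_pos: [0.5153, -0.2632, 0.0935]
tool_rot: [0.0, 1.0, 0.018, 0.0]
wrist_force: [-1.4, 0.2, 6.4]
grip_width: 0.336
grip_force: 59.2
```

drive_tool:
  motion:
    - [0,0,2,0]
    - [0,0,8,0]
    - [0,0,20,0]
    - [0,0,35,0]
    - [0,0,50,0]
    - [0,0,65,0]
    - [0,0,80,0]
    - [0,0,95,0]
    - [0,0,105,0]
    - [0,0,110,0]

```text
time_s: 4.32
tool_pos: [0.5155, -0.2631, 0.2048]
tool_rot: [0.0, 1.0, 0.018, 0.001]
wrist_force: [-0.3, 0.3, -1.9]
grip_width: 0.334
grip_force: 60.2
```

drive_tool:
  motion:
    - [1,25,0,-0.03]
    - [2,55,0,-0.06]
    - [3,85,0,-0.09]
    - [4,117,0,-0.12]
    - [5,149,0,-0.15]
    - [6,181,0,-0.18]
    - [7,213,0,-0.21]
    - [8,240,0,-0.24]
    - [8,256,0,-0.256]
    - [8,263,0,-0.256]

```text
time_s: 5.15
tool_pos: [0.5228, 0.003, 0.2027]
tool_rot: [-0.0, 0.994, -0.108, -0.0]
wrist_force: [0.6, -0.2, -2.1]
grip_width: 0.336
grip_force: 60.3
```

drive_tool:
  motion:
    - [0,0,0,0]
    - [0,0,0,0]
    - [0,0,0,0]
    - [0,0,0,0]
    - [0,0,-5,0]
    - [0,0,-10,0]
    - [0,0,-15,0]
    - [0,0,-18,0]
    - [0,0,-20,0]
    - [0,0,-20,0]

```text
time_s: 5.98
tool_pos: [0.5228, -0.0, 0.1822]
tool_rot: [0.0, 0.994, -0.109, -0.0]
wrist_force: [0.3, 0.4, -2.2]
grip_width: 0.334
grip_force: 60.3
```

```bash
python3 - <<'E'
from h import *
s=snap('side');t=snap('top');st=ctrl.get_state();print(st['tool_pos'],st['tool_rot'],st['wrist_force'])
A=cv2.resize(s['color'][120:250,140:260],(480,520),interpolation=2)
B=cv2.resize(t['color'][180:245,200:240],(320,520),interpolation=2)
cv2.imwrite('pics/s2.png',np.hstack([A,B])[:,:,::-1])
E
```

```text
[5.23035993e-01 1.93622486e-05 1.82706379e-01] [ 2.98162856e-06  9.94001204e-01 -1.09369124e-01 -3.40553449e-05] [-0.8655862  -0.57748041 -2.52730343]
```

View pics/s2.png

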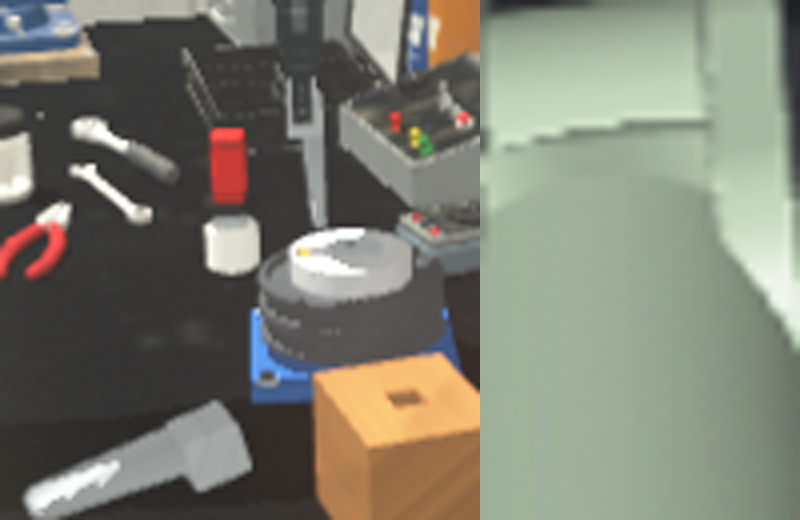

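Side crop: the key hangs upright with its sloping side to the left, which is outward. The tip is at (318,225) and the brass at (303,253). The top view is hidden by the arm. I'll check the tip numerically in the side view.

```bash
cat >> h.py <<'E'
def proj(s,p):
    P=np.array(s['pose']);c=(np.atleast_2d(p)-P[:3,3])@P[:3,:3];x=c[:,:2]/c[:,2:];x=x*(1+s['k1']*(x**2).sum(1,keepdims=True))
    return x*[s['fx'],s['fy']]+[s['cx'],s['cy']]
E
python3 - <<'E'
from h import *
s=dict(np.load('/tmp/side.npz'))
th=np.radians(167.5);ex=np.array([np.cos(th),np.sin(th),0]);ey=np.array([-np.sin(th),np.cos(th),0]);ez=np.array([0,0,1])
K=np.array([.5367,-.0022,.085])
h=np.array([.5230,0,.1825-.0075]);O=h-ex*.013
print('tip flat/slope pred',proj(s,[O+ex*.002-ez*.07,O+ex*.007-ez*.07,O-ez*.0,O+ex*.0-ez*.06+ey*.009,O+ex*.01-ez*.06-ey*.009]).round(1).tolist())
print('keyway corners pred',proj(s,[K+ey*.011,K-ey*.011,K+ex*.0175+ey*.011,K+ex*.0175-ey*.011]).round(1).tolist())
print('hub L/R/near pred',proj(s,[[.5525+.044*c,-.005+.044*q,.085] for c,q in((-1,0),(1,0),(0,-1),(0,1))]).round(1).tolist())
c=s['color'];g=c.astype(int)
for r in range(172,180):print(r,[int(x) for x in g[r,212:226].mean(1)])
print('hub')
for r in range(176,200,2):print(r,[int(x) for x in g[r,205:250].min(1)])
b=(g[...,0]-g[...,2]>50);v,u=np.nonzero(b[178:190,205:235]);print('brass',u.min()+205,u.max()+205,v.min()+178,v.max()+178,u.mean()+205,v.mean()+178)
E
```

```text
tip flat/slope pred [[219.7, 176.3], [217.9, 176.3], [219.6, 153.0], [220.3, 174.0], [216.7, 172.1]]
keyway corners pred [[220.9, 184.0], [220.8, 181.3], [214.9, 184.2], [214.8, 181.5]]
hub L/R/near pred [[211.6, 184.0], [241.0, 180.7], [230.3, 187.6], [222.7, 177.4]]
172 [56, 56, 56, 56, 58, 100, 189, 159, 157, 101, 56, 57, 56, 57]
173 [58, 56, 57, 57, 57, 90, 184, 158, 156, 102, 55, 56, 57, 56]
174 [57, 57, 56, 57, 57, 83, 165, 157, 157, 119, 56, 56, 56, 57]
175 [57, 56, 57, 58, 57, 72, 135, 165, 157, 130, 55, 57, 56, 56]
176 [57, 57, 57, 57, 58, 62, 99, 147, 137, 104, 57, 56, 56, 56]
177 [56, 57, 57, 58, 59, 59, 65, 93, 105, 156, 152, 162, 219, 245]
178 [58, 57, 58, 58, 81, 154, 176, 245, 246, 250, 250, 249, 253, 254]
179 [57, 58, 82, 177, 246, 250, 252, 255, 255, 255, 254, 253, 239, 239]
hub
176 [54, 54, 55, 55, 54, 54, 56, 55, 55, 55, 56, 56, 61, 99, 145, 136, 104, 55, 54, 53, 54, 55, 55, 54, 55, 56, 56, 55, 55, 55, 54, 55, 56, 66, 110, 125, 126, 154, 171, 169, 109, 93, 117, 112, 82]
178 [54, 55, 55, 55, 55, 54, 55, 57, 55, 57, 56, 79, 153, 174, 243, 244, 250, 249, 249, 253, 254
[... 1619 characters left out ...]
, 152, 141, 130, 102, 80, 80, 79, 80, 80, 81, 79, 80, 77]
194 [136, 114, 87, 95, 107, 114, 119, 129, 133, 127, 116, 139, 141, 144, 152, 159, 165, 165, 164, 164, 165, 161, 145, 162, 141, 139, 134, 109, 107, 104, 81, 82, 80, 80, 82, 82, 80, 81, 80, 80, 80, 79, 79, 78, 78]
196 [127, 114, 81, 81, 82, 82, 83, 85, 85, 83, 82, 86, 107, 115, 115, 119, 118, 117, 108, 84, 82, 81, 82, 84, 83, 83, 82, 83, 84, 84, 84, 83, 82, 84, 81, 81, 80, 80, 80, 80, 79, 77, 78, 78, 78]
198 [105, 111, 130, 133, 81, 83, 82, 81, 82, 83, 82, 83, 84, 83, 83, 83, 84, 83, 82, 81, 83, 83, 83, 84, 83, 84, 83, 82, 84, 83, 83, 82, 81, 81, 80, 79, 80, 80, 80, 79, 80, 80, 77, 79, 81]
brass 214 217 182 183 215.5 182.66666666666666
```

Tip and hub are off by the same amount in the side view (+1 px), so the relative alignment holds to about 0.5 mm. Lowering.

drive_tool:
  motion:
    - [0,0,-4,0]
    - [0,0,-8,0]
    - [0,0,-12,0]
    - [0,0,-16,0]
    - [0,0,-20,0]
    - [0,0,-23,0]
    - [0,0,-26,0]
    - [0,0,-29,0]
    - [0,0,-32,0]
    - [0,0,-32,0]

```text
time_s: 6.92
tool_pos: [0.5227, -0.0, 0.1501]
tool_rot: [0.0, 0.994, -0.109, -0.0]
wrist_force: [1.2, -0.7, -2.3]
grip_width: 0.338
grip_force: 60.3
```

Tip is 12 mm in with no force. Continuing.

drive_tool:
  motion:
    - [0,0,-4,0]
    - [0,0,-8,0]
    - [0,0,-12,0]
    - [0,0,-16,0]
    - [0,0,-20,0]
    - [0,0,-23,0]
    - [0,0,-26,0]
    - [0,0,-28,0]
    - [0,0,-30,0]
    - [0,0,-30,0]

```text
time_s: 7.75
tool_pos: [0.5231, -0.0, 0.1205]
tool_rot: [-0.0, 0.994, -0.109, 0.0]
wrist_force: [1.9, -0.4, -2.8]
grip_width: 0.337
grip_force: 60.2
```

drive_tool:
  motion:
    - [0,0,-1,0]
    - [0,0,-2,0]
    - [0,0,-3,0]
    - [0,0,-4,0]
    - [0,0,-5,0]
    - [0,0,-6,0]
    - [0,0,-6,0]
    - [0,0,-6,0]
    - [0,0,-6,0]
    - [0,0,-6,0]

```text
time_s: 8.58
tool_pos: [0.5233, -0.0, 0.1148]
tool_rot: [-0.0, 0.994, -0.109, 0.0]
wrist_force: [5.8, -1.4, -2.9]
grip_width: 0.336
grip_force: 60.2
```

drive_tool:
  motion:
    - [1,0,0,0]
    - [1,0,0,0]
    - [1,0,0,0]
    - [1,0,0,0]
    - [1,0,-1,0]
    - [1,0,-1,0]
    - [1,0,-1,0]
    - [1,0,-1,0]
    - [1,0,-1,0]
    - [1,0,-1,0]

```text
time_s: 9.42
tool_pos: [0.5238, 0.0, 0.1136]
tool_rot: [0.0, 0.994, -0.109, -0.0]
wrist_force: [0.1, -0.6, -2.1]
grip_width: 0.338
grip_force: 60.4
```

drive_tool:
  motion:
    - [0,0,0,0]
    - [0,0,0,0]
    - [0,0,0,0]
    - [0,0,0,0]
    - [0,0,0,0]
    - [0,0,0,0]
    - [0,0,0,0]
    - [0,0,0,0]
    - [0,0,0,0]
    - [0,0,0,0]
  grip: 0.6

```text
time_s: 10.25
tool_pos: [0.524, -0.0, 0.1137]
tool_rot: [-0.0, 0.994, -0.109, -0.0]
wrist_force: [0.2, 0.0, 0.3]
grip_width: 0.601
grip_force: 0.0
```

drive_tool:
  motion:
    - [0,0,2,0]
    - [0,0,8,0]
    - [0,0,16,0]
    - [0,0,26,0]
    - [0,0,40,0]
    - [0,0,60,0]
    - [0,0,80,0]
    - [0,0,90,0]
    - [0,0,95,0]
    - [0,0,95,0]

```text
time_s: 11.08
tool_pos: [0.5244, 0.0, 0.2098]
tool_rot: [-0.0, 0.994, -0.109, 0.001]
wrist_force: [-0.0, -0.8, -0.1]
grip_width: 0.6
grip_force: 0.0
```

```bash
python3 - <<'E'
from h import *
s=snap('side');st=ctrl.get_state();print(st['tool_pos'],st['tool_rot'],st['wrist_force'])
cv2.imwrite('pics/s3.png',cv2.resize(s['color'][120:230,150:270],(600,550),interpolation=2)[:,:,::-1])
E
```

```text
[5.23987593e-01 2.76721858e-05 2.08811891e-01] [-6.33728742e-05  9.93996785e-01 -1.09409024e-01  2.29143205e-04] [ 0.76933961 -0.87139058 -0.72140293]
```

View pics/s3.png

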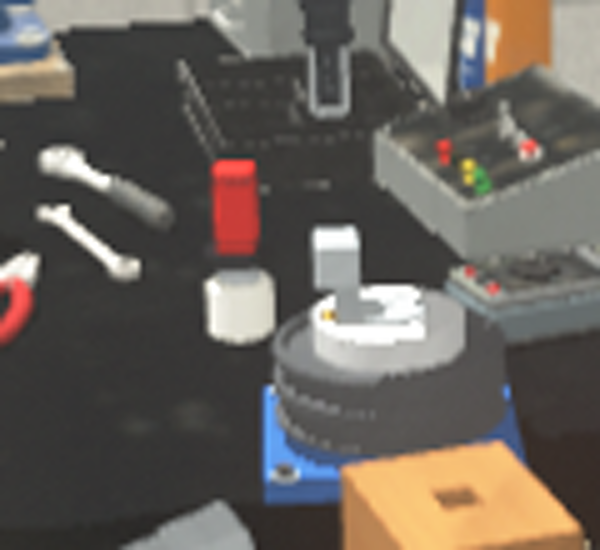

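The key stands upright and loose, with its head at crop (335,255) about 20 mm above the hub, and the fingers are away. Next the tapper: handle centre (506, 209.5), top measured at 115 mm, yaw 72.5°.

drive_tool:
  motion:
    - [-2,25,0,-0.01]
    - [-4,50,0,-0.02]
    - [-6,75,0,-0.03]
    - [-8,100,0,-0.04]
    - [-10,125,0,-0.05]
    - [-12,150,0,-0.06]
    - [-14,175,-10,-0.07]
    - [-16,195,-20,-0.08]
    - [-18,209,-30,-0.086]
    - [-18,209,-30,-0.086]

```text
time_s: 11.97
tool_pos: [0.5039, 0.2118, 0.1758]
tool_rot: [0.001, 0.989, -0.15, -0.002]
wrist_force: [-0.7, 1.0, -0.2]
grip_width: 0.605
grip_force: 0.0
```

drive_tool:
  motion:
    - [0,0,0,0]
    - [0,0,-10,0]
    - [0,0,-25,0]
    - [0,0,-40,0]
    - [0,0,-60,0]
    - [0,0,-80,0]
    - [0,0,-95,0]
    - [0,0,-107,0]
    - [0,0,-114,0]
    - [0,0,-114,0]

```text
time_s: 12.8
tool_pos: [0.5056, 0.2082, 0.0634]
tool_rot: [0.001, 0.988, -0.152, -0.001]
wrist_force: [-1.1, -0.5, 0.6]
grip_width: 0.606
grip_force: 0.0
```

```bash
python3 - <<'E'
from h import *
s=snap('side');st=ctrl.get_state();print(st['tool_pos'],st['tool_rot'],st['wrist_force'])
cv2.imwrite('pics/s4.png',cv2.resize(s['color'][100:210,140:260],(600,550),interpolation=2)[:,:,::-1])
E
```

```text
[0.50595737 0.20851937 0.06441772] [ 2.48927222e-04  9.88335497e-01 -1.52291868e-01 -2.65288411e-04] [-0.3904515   0.39944889  0.8823022 ]
```

View pics/s4.png

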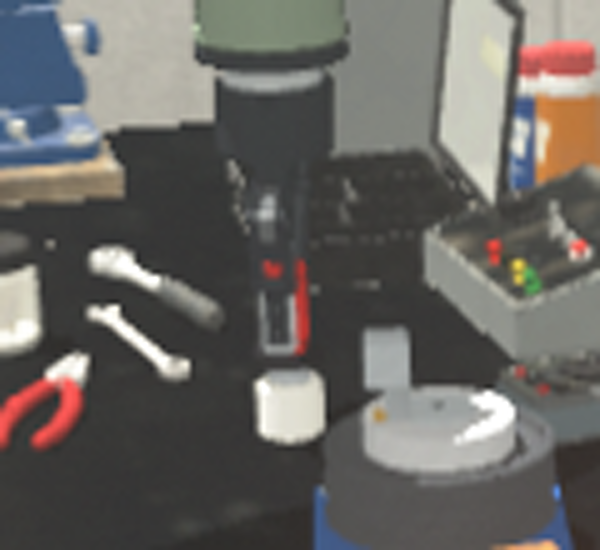

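The fingers straddle the red handle just above the black flange; the near finger is at crop (278,320), about 2 mm to the left of centre. I'll nudge and close.

drive_tool:
  motion:
    - [1,0,-1,0]
    - [1,0,-2,0]
    - [1,0,-2,0]
    - [1,0,-2,0]
    - [1,0,-2,0]
    - [1,0,-2,0]
    - [1,0,-2,0]
    - [1,0,-2,0]
    - [1,0,-2,0]
    - [1,0,-2,0]

```text
time_s: 13.68
tool_pos: [0.507, 0.209, 0.0627]
tool_rot: [-0.0, 0.988, -0.152, -0.0]
wrist_force: [-0.7, -0.9, 0.1]
grip_width: 0.598
grip_force: 0.0
```

drive_tool:
  motion:
    - [0,0,0,0]
    - [0,0,0,0]
    - [0,0,0,0]
    - [0,0,0,0]
    - [0,0,0,0]
    - [0,0,0,0]
    - [0,0,0,0]
    - [0,0,0,0]
    - [0,0,0,0]
    - [0,0,0,0]
  grip: 0
  grip_force: 80

```text
time_s: 14.52
tool_pos: [0.5071, 0.209, 0.0629]
tool_rot: [-0.0, 0.988, -0.152, 0.0]
wrist_force: [0.2, -1.7, 6.0]
grip_width: 0.296
grip_force: 79.0
```

drive_tool:
  motion:
    - [0,0,5,0]
    - [0,0,15,0]
    - [0,0,30,0]
    - [0,0,50,0]
    - [0,0,70,0]
    - [0,0,90,0]
    - [0,0,110,0]
    - [0,0,130,0]
    - [0,0,145,0]
    - [0,0,150,0]

```text
time_s: 15.35
tool_pos: [0.5076, 0.2093, 0.2155]
tool_rot: [-0.001, 0.988, -0.152, 0.001]
wrist_force: [0.4, 0.0, -3.4]
grip_width: 0.295
grip_force: 78.4
```

drive_tool:
  motion:
    - [2,-25,0,0]
    - [4,-50,0,0]
    - [6,-75,0,0]
    - [8,-100,0,0]
    - [10,-125,0,0]
    - [12,-150,0,0]
    - [14,-175,0,0]
    - [16,-195,0,0]
    - [17,-209,0,0]
    - [17,-209,0,0]

```text
time_s: 16.18
tool_pos: [0.5236, -0.0034, 0.2125]
tool_rot: [0.001, 0.988, -0.154, -0.0]
wrist_force: [-0.5, 0.1, -3.3]
grip_width: 0.3
grip_force: 78.8
```

drive_tool:
  motion:
    - [0,0,0,0]
    - [0,0,0,0]
    - [0,0,0,0]
    - [0,0,0,0]
    - [0,0,0,0]
    - [0,0,0,0]
    - [0,0,0,0]
    - [0,0,0,0]
    - [0,0,0,0]
    - [0,0,0,0]

```text
time_s: 17.02
tool_pos: [0.524, 0.0, 0.2127]
tool_rot: [-0.0, 0.988, -0.152, -0.0]
wrist_force: [-1.0, 0.6, -2.9]
grip_width: 0.295
grip_force: 78.8
```

```bash
python3 - <<'E'
from h import *
s=snap('side');st=ctrl.get_state();print(st['tool_pos'],st['tool_rot'],st['wrist_force'])
cv2.imwrite('pics/s5.png',cv2.resize(s['color'][100:210,170:260],(540,660),interpolation=2)[:600,:,::-1])
E
```

```text
[5.24014732e-01 3.75200940e-06 2.12744850e-01] [-1.81590580e-05  9.88376269e-01 -1.52027465e-01  2.82892544e-05] [-0.08990449 -0.004265   -4.14500306]
```

View pics/s5.png

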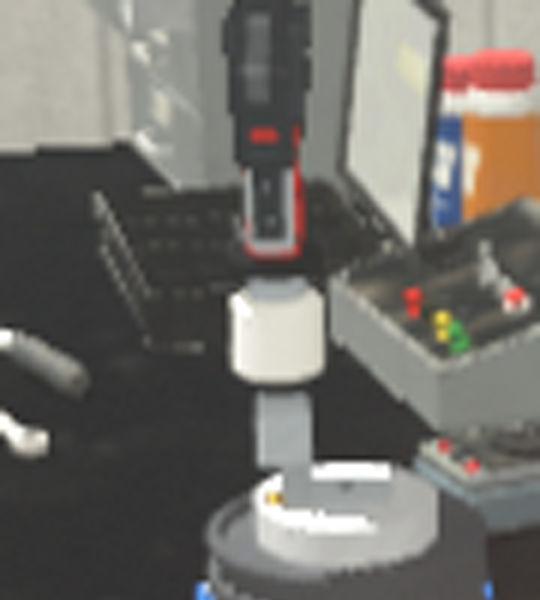

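The tapper's white face at (278,340) is centred over the key head at (285,430). First light tap: go down slowly, driving about 10 mm.

drive_tool:
  motion:
    - [0,0,-6,0]
    - [0,0,-12,0]
    - [0,0,-15,0]
    - [0,0,-17,0]
    - [0,0,-19,0]
    - [0,0,-21,0]
    - [0,0,-23,0]
    - [0,0,-25,0]
    - [0,0,-26,0]
    - [0,0,-26,0]

```text
time_s: 17.9
tool_pos: [0.5239, 0.0001, 0.1867]
tool_rot: [-0.0, 0.988, -0.152, -0.0]
wrist_force: [-0.8, 0.2, -3.2]
grip_width: 0.296
grip_force: 79.1
```

drive_tool:
  motion:
    - [0,0,4,0]
    - [0,0,8,0]
    - [0,0,12,0]
    - [0,0,12,0]
    - [0,0,12,0]
    - [0,0,12,0]
    - [0,0,12,0]
    - [0,0,12,0]
    - [0,0,12,0]
    - [0,0,12,0]

```text
time_s: 18.73
tool_pos: [0.524, 0.0, 0.1986]
tool_rot: [0.0, 0.988, -0.152, -0.0]
wrist_force: [0.3, -0.6, -4.0]
grip_width: 0.293
grip_force: 78.9
```

```bash
python3 - <<'E'
from h import *
s=snap('side');st=ctrl.get_state();print(st['tool_pos'],st['wrist_force'])
A=s['color'][160:210,195:250];o=dict(np.load('/tmp/side.npz'))
cv2.imwrite('pics/s6.png',cv2.resize(s['color'][130:205,180:260],(640,600),interpolation=2)[:,:,::-1])
E
```

```text
[ 5.23965859e-01 -6.13829552e-06  1.98665298e-01] [-0.27411209 -0.35112321 -3.82049289]
```

View pics/s6.png

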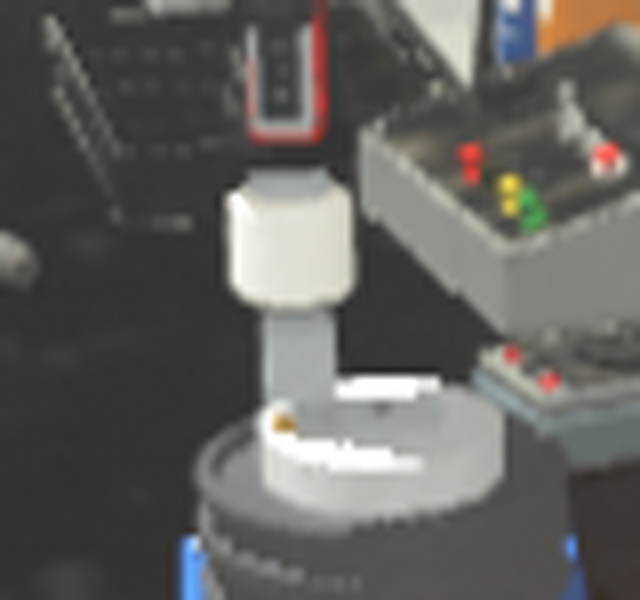

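The head bottom sits about 8 mm lower than before (about 11 mm of gap is left), the key is upright, and the tapper is lifted clear. Second tap, going down slowly.

drive_tool:
  motion:
    - [0,0,-5,0]
    - [0,0,-9,0]
    - [0,0,-11,0]
    - [0,0,-13,0]
    - [0,0,-15,0]
    - [0,0,-17,0]
    - [0,0,-18,0]
    - [0,0,-19,0]
    - [0,0,-20,0]
    - [0,0,-20,0]

```text
time_s: 19.62
tool_pos: [0.5239, 0.0002, 0.1789]
tool_rot: [-0.0, 0.988, -0.152, -0.0]
wrist_force: [-3.9, 0.0, 4.9]
grip_width: 0.289
grip_force: 80.3
```

drive_tool:
  motion:
    - [0,0,-0.5,0]
    - [0,0,-1,0]
    - [0,0,-1.5,0]
    - [0,0,-2,0]
    - [0,0,-2,0]
    - [0,0,-2,0]
    - [0,0,-2,0]
    - [0,0,-2,0]
    - [0,0,-2,0]
    - [0,0,-2,0]

```text
time_s: 20.45
tool_pos: [0.524, 0.0002, 0.1771]
tool_rot: [-0.0, 0.988, -0.152, 0.0]
wrist_force: [-4.0, 0.1, 8.8]
grip_width: 0.295
grip_force: 80.5
```

drive_tool:
  motion:
    - [0,0,-0.3,0]
    - [0,0,-0.6,0]
    - [0,0,-0.9,0]
    - [0,0,-1.2,0]
    - [0,0,-1.2,0]
    - [0,0,-1.2,0]
    - [0,0,-1.2,0]
    - [0,0,-1.2,0]
    - [0,0,-1.2,0]
    - [0,0,-1.2,0]

```text
time_s: 21.28
tool_pos: [0.524, 0.0002, 0.176]
tool_rot: [-0.0, 0.988, -0.152, 0.0]
wrist_force: [-4.6, 1.2, 10.2]
grip_width: 0.292
grip_force: 80.5
```

drive_tool:
  motion:
    - [0,0,-0.3,0]
    - [0,0,-0.6,0]
    - [0,0,-0.9,0]
    - [0,0,-1,0]
    - [0,0,-1,0]
    - [0,0,-1,0]
    - [0,0,-1,0]
    - [0,0,-1,0]
    - [0,0,-1,0]
    - [0,0,-1,0]

```text
time_s: 22.12
tool_pos: [0.5242, 0.0001, 0.1758]
tool_rot: [-0.0, 0.988, -0.152, 0.0]
wrist_force: [-9.8, 0.1, 25.7]
grip_width: 0.294
grip_force: 82.7
```

Stalled at TCP 175.8 (home predicted 175.9) with the force rising, so the head is on the hub. I'll lift and verify numerically.

drive_tool:
  motion:
    - [0,0,3,0]
    - [0,0,8,0]
    - [0,0,15,0]
    - [0,0,22,0]
    - [0,0,30,0]
    - [0,0,38,0]
    - [0,0,44,0]
    - [0,0,44,0]
    - [0,0,44,0]
    - [0,0,44,0]

```text
time_s: 22.95
tool_pos: [0.5238, 0.0, 0.2183]
tool_rot: [0.0, 0.988, -0.152, -0.0]
wrist_force: [0.1, 0.4, -3.8]
grip_width: 0.294
grip_force: 79.0
```

drive_tool:
  motion:
    - [-2,25,0,0]
    - [-4,50,0,0]
    - [-6,75,0,0]
    - [-8,100,0,0]
    - [-10,125,0,0]
    - [-12,150,0,0]
    - [-14,175,0,0]
    - [-16,195,0,0]
    - [-17,209,0,0]
    - [-17,209,0,0]

```text
time_s: 23.78
tool_pos: [0.5061, 0.2124, 0.2179]
tool_rot: [-0.0, 0.989, -0.15, -0.001]
wrist_force: [0.2, 0.2, -3.3]
grip_width: 0.295
grip_force: 79.2
```

```bash
python3 - <<'E'
from h import *
st=ctrl.get_state();print(st['tool_pos'],st['tool_rot'],st['wrist_force'])
s=snap('top');W=cloud(s);d=np.hypot(W[...,0]-.524,W[...,1]-.0006)
m=(d<.025)&(W[...,2]>.1);p=W[m];print('top',len(p),p.mean(0) if len(p) else 0,np.median(p[:,2]) if len(p) else 0)
s=snap('side');g=s['color'].astype(int)
for r in range(165,192):print(r,[int(x) for x in g[r,208:234].mean(1)])
E
```

```text
[0.50606333 0.21239756 0.21790738] [-4.28294324e-04  9.88672805e-01 -1.50085186e-01 -5.81796397e-04] [ 0.16619685  0.2108791  -3.32448761]
top 81 [0.5239709  0.00215141 0.11121499] 0.11130255442568338
165 [53, 54, 55, 54, 54, 53, 53, 53, 54, 53, 54, 53, 54, 54, 53, 53, 53, 54, 54, 54, 54, 54, 54, 54, 55, 54]
166 [52, 52, 53, 53, 54, 53, 52, 53, 53, 52, 53, 53, 53, 54, 53, 54, 55, 54, 54, 55, 54, 54, 55, 55, 55, 56]
167 [53, 53, 53, 52, 53, 53, 52, 53, 54, 52, 54, 53, 54, 54, 54, 54, 54, 54, 56, 55, 55, 55, 55, 54, 54, 55]
168 [52, 52, 52, 52, 53, 53, 53, 54, 53, 53, 53, 54, 54, 54, 54, 54, 54, 53, 54, 55, 55, 54, 54, 54, 56, 55]
169 [54, 52, 53, 53, 53, 51, 53, 53, 53, 53, 52, 53, 53, 54, 53, 54, 55, 55, 54, 54, 55, 54, 55, 56, 56, 56]
170 [54, 53, 53, 53, 53, 53, 53, 53, 53, 53, 52, 53, 54, 54, 53, 53, 53, 55, 54, 56, 55, 54, 56, 57, 57, 57]
171 [54, 54, 53, 52, 53, 53, 53, 52, 53, 54, 66, 67, 65, 53, 53, 54, 53, 55, 54, 53, 55, 56, 56, 56, 56, 57]
172 [54, 54, 54, 54, 59, 91, 122, 123, 123, 122, 126, 126, 122, 80, 55, 55, 55, 55, 54, 53, 54, 55, 55, 56, 55, 55]
173 [55, 55, 54, 54,
[... 1708 characters left out ...]
1, 171, 171, 189, 248, 249, 254, 254, 255, 254]
187 [80, 80, 80, 83, 112, 168, 173, 181, 183, 182, 181, 179, 178, 177, 177, 189, 240, 246, 245, 247, 254, 253, 252, 252, 250, 249]
188 [80, 80, 80, 84, 113, 169, 172, 180, 182, 182, 182, 183, 184, 184, 183, 193, 237, 244, 242, 240, 238, 229, 226, 226, 211, 206]
189 [80, 79, 80, 81, 105, 169, 173, 180, 180, 181, 182, 184, 185, 185, 185, 187, 186, 186, 185, 185, 184, 185, 186, 188, 185, 183]
190 [78, 79, 80, 80, 92, 149, 173, 178, 179, 181, 183, 184, 185, 184, 186, 187, 186, 185, 185, 183, 185, 186, 187, 186, 185, 182]
191 [79, 78, 80, 80, 83, 109, 143, 166, 180, 182, 183, 184, 183, 184, 187, 186, 186, 185, 184, 184, 186, 188, 187, 186, 185, 184]
```

Key head top measures 111–112 mm (home is 113) and its position is right. Now I'll stand the tapper back on the bench.

drive_tool:
  motion:
    - [0,0,0,0]
    - [0,0,-20,0]
    - [0,0,-45,0]
    - [0,0,-70,0]
    - [0,0,-95,0]
    - [0,0,-115,0]
    - [0,0,-130,0]
    - [0,0,-140,0]
    - [0,0,-147,0]
    - [0,0,-150,0]

```text
time_s: 24.72
tool_pos: [0.507, 0.2085, 0.0679]
tool_rot: [0.0, 0.988, -0.152, -0.0]
wrist_force: [0.5, -0.2, -4.3]
grip_width: 0.299
grip_force: 79.3
```

drive_tool:
  motion:
    - [0,0,-0.5,0]
    - [0,0,-1,0]
    - [0,0,-1.5,0]
    - [0,0,-2,0]
    - [0,0,-2.5,0]
    - [0,0,-3,0]
    - [0,0,-3.5,0]
    - [0,0,-4,0]
    - [0,0,-4,0]
    - [0,0,-4,0]

```text
time_s: 25.55
tool_pos: [0.507, 0.209, 0.0645]
tool_rot: [0.0, 0.988, -0.152, -0.0]
wrist_force: [-0.1, 0.2, -4.5]
grip_width: 0.294
grip_force: 79.3
```

drive_tool:
  motion:
    - [0,0,-0.3,0]
    - [0,0,-0.6,0]
    - [0,0,-0.9,0]
    - [0,0,-1.2,0]
    - [0,0,-1.5,0]
    - [0,0,-1.5,0]
    - [0,0,-1.5,0]
    - [0,0,-1.5,0]
    - [0,0,-1.5,0]
    - [0,0,-1.5,0]

```text
time_s: 26.38
tool_pos: [0.507, 0.209, 0.063]
tool_rot: [0.0, 0.988, -0.152, -0.0]
wrist_force: [-0.0, -0.2, -4.8]
grip_width: 0.296
grip_force: 79.5
```

drive_tool:
  motion:
    - [0,0,-0.2,0]
    - [0,0,-0.4,0]
    - [0,0,-0.6,0]
    - [0,0,-0.8,0]
    - [0,0,-1,0]
    - [0,0,-1,0]
    - [0,0,-1,0]
    - [0,0,-1,0]
    - [0,0,-1,0]
    - [0,0,-1,0]

```text
time_s: 27.22
tool_pos: [0.5072, 0.209, 0.0629]
tool_rot: [-0.0, 0.988, -0.152, 0.0]
wrist_force: [-4.8, -2.5, 17.3]
grip_width: 0.294
grip_force: 81.9
```

Contact at the same height. I'll ease off slightly, release and retreat.

drive_tool:
  motion:
    - [0,0,0.7,0]
    - [0,0,0.7,0]
    - [0,0,0.7,0]
    - [0,0,0.7,0]
    - [0,0,0.7,0]
    - [0,0,0.7,0]
    - [0,0,0.7,0]
    - [0,0,0.7,0]
    - [0,0,0.7,0]
    - [0,0,0.7,0]

```text
time_s: 28.05
tool_pos: [0.5072, 0.2091, 0.0629]
tool_rot: [-0.0, 0.988, -0.152, 0.0]
wrist_force: [-0.6, -0.1, 6.5]
grip_width: 0.296
grip_force: 80.3
```

drive_tool:
  motion:
    - [0,0,0,0]
    - [0,0,0,0]
    - [0,0,0,0]
    - [0,0,0,0]
    - [0,0,0,0]
    - [0,0,0,0]
    - [0,0,0,0]
    - [0,0,0,0]
    - [0,0,0,0]
    - [0,0,0,0]
  grip: 0.6

```text
time_s: 28.88
tool_pos: [0.507, 0.209, 0.0627]
tool_rot: [-0.0, 0.988, -0.152, -0.0]
wrist_force: [0.7, 0.8, -0.0]
grip_width: 0.598
grip_force: 0.0
```

drive_tool:
  motion:
    - [0,0,2,0]
    - [0,0,8,0]
    - [0,0,18,0]
    - [0,0,32,0]
    - [0,0,50,0]
    - [0,0,75,0]
    - [0,0,100,0]
    - [0,0,125,0]
    - [0,0,145,0]
    - [0,0,150,0]

```text
time_s: 29.72
tool_pos: [0.5081, 0.2095, 0.2169]
tool_rot: [-0.001, 0.988, -0.152, 0.002]
wrist_force: [1.5, 0.9, 0.6]
grip_width: 0.594
grip_force: 0.0
```

```bash
python3 - <<'E'
from h import *
st=ctrl.get_state();print(st['tool_pos'],st['wrist_force'])
s=snap('side');W=cloud(s);g=s['color'].astype(int);d=np.hypot(W[...,0]-.507,W[...,1]-.205)
m=(d<.045)&(g[...,0]-g[...,1]>80)&(W[...,2]>.05);p=W[m]
print('tapper red',len(p),p.mean(0),p[:,2].max());v,u=np.nonzero(m)
for lo,hi in((.06,.085),(.085,.11)):
    k=(p[:,2]>lo)&(p[:,2]<hi);print(lo,p[k].mean(0),u[k].mean())
d=np.hypot(W[...,0]-.524,W[...,1]+.002);p=W[(d<.03)&(W[...,2]>.1)];print('key',p.mean(0),np.percentile(p[:,2],95))
E
```

```text
[0.50810083 0.2094639  0.21693486] [1.48933561 0.9488603  0.63046731]
tapper red 151 [0.50560131 0.1966693  0.09191895] 0.12051689728044113
0.06 [0.50531384 0.19713124 0.07371665] 196.8448275862069
0.085 [0.50524443 0.19547825 0.09764151] 196.57627118644066
key [ 0.52382171 -0.01083984  0.11090834] 0.11708888828028047
```

```bash
python3 -c "
from plant import ctrl
print(ctrl.job_done())"
```

```text
the job is handed in; nothing more can be done
None
```

I tapped the key home with its head down on the hub and stood the tapper back upright where it started, clear of the pulley; the job was handed in at about 30 s and the simulator returned no verdict.

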